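# Turn the handpiece control up four clicks and store it

### The job

On the white control unit of the bench handpiece, push the wing of the click-stop dial round with the outside of the closed fingertips, clockwise seen from above, by exactly four clicks without going a click too far or turning it backwards. Only then press the green button down to store the setting, and let it come back up. Do not pinch the wing, drag or lift the unit, or disturb the handpiece, jar and clear ring standing around it.

Things in the scene. Friction and masses are not known exactly. Their poses are not given: they have to be found in the camera images.
- unit: white control unit on rubber feet, loose but heavy (1.8 kg), 140 (its x) x 220 (its y) x 70 mm high, flat top; origin at the centre of its underside, z up. On its top stand the dial (axis at x 0, y +50 mm) and the green button (x 0, y -65 mm)
- dial (a joint): turn of the dial in rad: 0 at every start, growing clockwise seen from above. Click stops every 0.5236 rad (30 degrees): the push rises to about 0.12 N m (3.5 N at 34 mm out), then near half-way the dial falls forward by itself into the next stop and stays; four clicks are 2.094. It turns from -1.6 to 4.2: no end stop marks the fourth click
- dial_axis (a point): point on the dial's axis at the top of its hub, 105 mm above the bench. The dial is a black disc of 68 mm diameter with its upper face 83 mm above the bench, in a grey ring of 98 mm diameter with 12 white ticks, one per click; on the disc a hub of 18 mm diameter and one upright wing that runs out from the hub
- wing_tip (a point): outer end of the wing, 48 mm out from the axis and 105 mm above the bench; the line from dial_axis to it is the way the wing points, which differs from run to run. The wing is 10 mm thick; it begins at the hub, ends 48 mm out and sticks out past the disc; the seam between its two coloured halves lies on that line
- wing_back: blue half of the wing, 6 mm thick, from 83 to 109 mm above the bench; its outer face lies 6 mm from the axis line on the counter-clockwise side (seen from above): this is the face to push. Origin on the dial's axis, 75 mm above the bench; its own x runs along the wing, y out of the blue face, z up
- wing_front: white half of the wing, 4 mm thick, from 83 to 103 mm above the bench, its outer face 4 mm from the axis line on the clockwise side. Origin and axes as wing_back. Touching blue and white faces together counts as a pinch
- store_top (a point): centre of the top of the green push button (28 mm diameter, in a black housing on the unit, 92 mm above the bench when up). It goes down 6 mm against a spring that needs 5 N at the bottom, and comes back up when let go
- store (a joint): depth of the green button in m: 0 up, 0.006 fully down
- handpiece: black and steel handpiece, 24 mm thick, about 185 mm long, lying loose along its x in the black cradle (150 x 70 mm, 60 mm high); origin under its middle, 40 mm above the bench. To be left in place
- jar: white screw jar, 56 mm diameter, 60 mm high, loose; origin at the centre of its underside. To be left in place
- retainer: clear plastic ring, 60 mm outer and 44 mm inner diameter, 16 mm high, lying loose on the bench; origin at the centre of its underside. To be left in place

How it is judged:
On the way, in this order (a step that is already met when the one before it is completed fails the run):
1. the dial rests in the fourth click clockwise from its start (value of joint dial between 1.9944 and 2.1944 rad and velocity of joint dial between -0.1 and 0.1 rad/s), for 0.3 s.
2. the green button is pressed down (value of joint store above 0.0045 m), for 0.05 s.
At the end, for the whole second after the job is handed in: the dial rests four clicks clockwise of its start (2.094 rad within 0.1), the button has been pressed after that (deeper than 4.5 mm) and is up again, the unit is within 20 mm and the other things within 12 mm of where they began (all of step 1 and value of joint store below 0.0015 m and distance of unit from where it was at the start of the episode below 0.02 m and distance of each of handpiece, jar, retainer from where it was at the start of the episode below 0.012 m); the robot touches nothing.
It fails at once if the dial goes past the fourth click towards the fifth (over 2.40 rad) or a click backwards (below -0.3 rad) (value of joint dial above 2.4 rad or value of joint dial below -0.3 rad).
It fails at once if the button is pressed (over 3 mm) while the dial is not in the fourth click (value of joint store above 0.003 m and (value of joint dial below 1.9444 rad or value of joint dial above 2.2444 rad)).
It fails at once if the wing is pinched: fingers press on its blue and white faces at once (contact force between the fingers and wing_back above 1 N and contact force between the fingers and wing_front above 1 N).
It fails at once if the unit is dragged more than 20 mm, tipped or lifted (distance of unit from where it was at the start of the episode above 0.02 m or height (world z) of unit above 0.008 m or angle between unit's own z axis and vertical above 0.12 rad).
It fails at once if the handpiece, the jar or the clear ring is shifted or lifted by more than 12 mm (distance of any of handpiece, jar, retainer from where it was at the start of the episode above 0.012 m).
It also fails if it takes over 56 s, if anything falls off the work surface, if the arm or the gripper's body presses on something with over 40 N, if the wrist force passes 120 N, or if a joint passes its speed limit or range.

### The arm

A 6-joint arm with a two-finger parallel gripper is mounted at the origin on the work surface. World frame = base frame: x ahead of the robot, y to its left, z up, the work surface at z = 0. Lengths are in m, angles in rad, forces in N, time in s.
With the tool pointing down it reaches from about 0.275 to 0.75 m from the base axis. Payload 10.2 kg.
Tool frame: the origin (TCP) lies between the finger pads; the fingertips stand 8 mm ahead of it and the grasp point (between the pads) lies 11 mm behind it; z points along the fingers, y is the line along which they close (so a half turn about z gives the same grasp; the last joint's range is limited). The gripper opens to 85 mm and grips with 20 to 120 N. Pads are 22 mm wide; open, the fingers measure 114 mm over their backs; the gripper's body (76 mm by 85 mm) begins 54 mm behind the grasp point. The pads swing forward as they close: fully open they stand 13 mm farther back than shut.
Start: joints at [0.921, 0.313, 1.498, -0, 1.331, -0.223], TCP at [0.217, 0.478, 0.239] pointing down, gripper open.
Joint ranges: [-2.94, 2.94], [-0.97, 2.17], [0.19, 2.56], [-1.23, 4.37], [0.02, 3.11], [-2.88, 2.88]. Speed limits (rad/s): [2.39, 2.39, 3.01, 3.14, 3.14, 3.14].

### API

Orientations are given as [roll, pitch, yaw] about the fixed x, y, z axes, in that order (R = Rz(yaw) Ry(pitch) Rx(roll)).
In Python, from cell import r gives the robot as it stands.
- The arm moves only by the tool jog_arm, called as name(argument=value, ...) on one line, values as JSON. Schema: {"type":"object","properties":{"motion":{"type":"array","items":{"type":"object","properties":{"trans":{"type":"array","items":{"type":"number"},"minItems":3,"maxItems":3},"turn":{"type":"number"},"jaw":{"type":"number"}},"additionalProperties":false,"required":["jaw"]},"minItems":1,"maxItems":20},"only":{"type":"string"},"quiet":{"type":"boolean"},"lines":{"type":"string"}},"required":["motion"],"additionalProperties":false}. motion is a list of rows, 1 to 20 of them, each an object with the fields trans (a list: dx, dy, dz in parts of the range, where 1.0 means 0.25 m), turn (a turn about the tool's z in shares of 4 rad (1.0 is 4 rad)), jaw (the opening from 0.0 (shut) to 1.0 (fully open)); a field left out counts as zero (the opening has to be given); each row shifts and turns the commanded pose from where the row before left it, along the tool's axes as they then stand; what a row does not reach is not made up. A row lasts 1/10 s, in which the tool goes at most 0.05 m and 0.15 rad, less where a joint would pass 70% of its speed; a pose out of reach is approached as far as the arm can. The fingers move at their own pace and stop on an object; the grip force is fixed at half the most. Time passes only in rows, so rows that do not move let the fingers close. The tool returns the time, the measured TCP pose, the force, the opening and the grip force at its end. only (a regular expression) keeps the lines of the reply that match it, lines (a string "A,B") keeps lines A to B, and quiet returns only ok. Shift and turn numbers lie between -1 and 1, and a call with a number outside is refused. Input that does not fit is refused with a message, and nothing moves.
- r.read_state(): the state, without advancing time (a new reading comes with each control period).
- r.capture(name): name is "scene" or "top" or "wrist"; returns the picture (400x640x3 uint8, red, green, blue); there is no depth.
- r.get_calibration(name): a dict with "camera_matrix" (3x3 intrinsics, pixels), "R" (3x3) and "t" (3): a world point X has camera coordinates R X + t. Camera axes: x right, y down, z forward; pixel columns grow to the right and rows downward; lengths in m; the calibration is good to about 2 mm. The wrist camera is an equidistant fisheye: a pixel r from the principal point sees the ray r / f radians off the axis. A picture is of the moment at which its call begins: read the wrist's pose just before it. get_calibration takes no time and is no camera call; for the wrist camera it gives the pose at the moment of the call.
- r.finish_job(): hands the job in; it is judged then, once.
The state is a dict: "time_s": time; "joints": joint angles; "joint_velocities": joint speeds; "joint_torque": joint torques, N m; "ee_pos": TCP position; "tcp_rot": TCP orientation; "ft_force": force on the tool from outside, world axes, zero at the start; "wrist_torque": the same for the moment, N m; "gripper_width": opening from 0.0 (shut) to 1.0 (fully open); "grip_force": force on a finger pad.
Only numpy, scipy, OpenCV 4.12 (cv2) and the standard library are available. Lean on these libraries where they do the work, as an engineer would, in place of code of your own. Each camera call takes 0.05 s, during which the arm holds its last target. There are 200 camera calls.

## Working session

There is one attempt and no reset: what is moved stays moved. The work goes in short steps, Python scripts to look and compute and a tool call to move; the robot and the scene stay as the last step left them, time stands still between calls to the robot, and variables do not carry over. Pictures are saved under pics/ and viewed, at most 10 in all, crops included, and the job is handed in when it is done.

```bash
mkdir -p pics; ls; python3 - <<'E'
from cell import r
import cv2,numpy as np
s=r.read_state(); print(s['time_s'],s['ee_pos'],s['tcp_rot'])
for n in ("top","scene"):
    c=r.get_calibration(n); print(n,np.round(c['camera_matrix'],1).tolist(),np.round(c['R'],3).tolist(),np.round(c['t'],3).tolist())
    cv2.imwrite(f"pics/{n}0.png",r.capture(n)[:,:,::-1])
E
```

```text
cell.py
pics
0.0 [0.21718005 0.47769294 0.23872562] [-3.14029527e+00 -3.05330085e-04  2.71479623e+00]
top [[421.9, 0.0, 319.8], [0.0, 421.9, 199.3], [0.0, 0.0, 1.0]] [[0.022, -0.999, -0.025], [-0.997, -0.02, -0.069], [0.068, 0.026, -0.997]] [0.009, 0.55, 0.982]
scene [[449.3, 0.0, 321.0], [0.0, 449.3, 203.9], [0.0, 0.0, 1.0]] [[-0.801, 0.598, 0.023], [0.337, 0.483, -0.808], [-0.495, -0.64, -0.588]] [0.45, -0.126, 1.637]
```

View pics/top0.png

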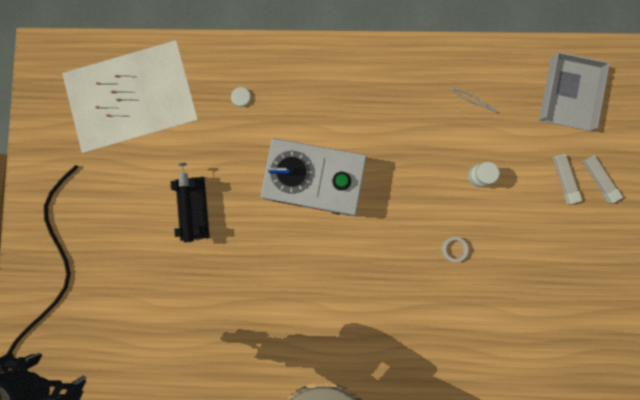

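View pics/scene0.png

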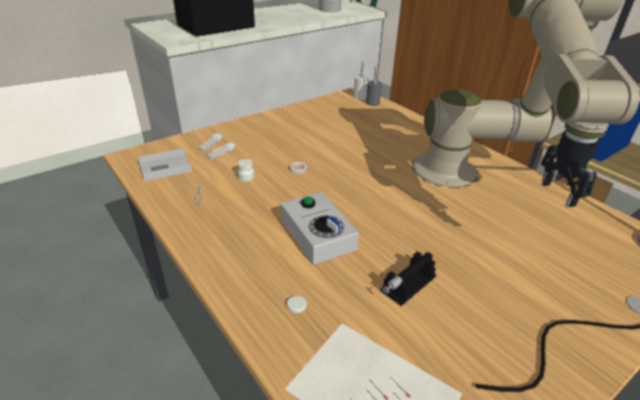

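The top view shows the unit with the dial at about (292,172), the blue wing pointing image-left (+y), and the green button at (342,180). The handpiece, jar and ring stand well clear. Next I'll measure these positions coarsely.

```bash
cat > h.py <<'E'
import numpy as np,cv2
from cell import r
from scipy.spatial.transform import Rotation as Ro
def ray(n,uv,z,c=None):
    c=c or r.get_calibration(n);K=np.array(c['camera_matrix']);R=np.array(c['R']);t=np.array(c['t'])
    x=(uv[0]-K[0,2])/K[0,0];y=(uv[1]-K[1,2])/K[1,1]
    if n=='wrist':
        a=np.hypot(x,y);d=np.array([x/a*np.sin(a),y/a*np.sin(a),np.cos(a)]) if a>1e-9 else np.array([0,0,1.])
    else: d=np.array([x,y,1.])
    o=-R.T@t;d=R.T@d
    return o+d*(z-o[2])/d[2]
def mask(im,col):
    h=cv2.cvtColor(im,cv2.COLOR_RGB2HSV)
    lo,hi={'g':((45,90,40),(90,255,255)),'b':((100,110,60),(130,255,255))}[col]
    return cv2.inRange(h,lo,hi)
def blob(im,col):
    n,l,s,c=cv2.connectedComponentsWithStats(mask(im,col))
    k=1+np.argmax(s[1:,4]);ys,xs=np.where(l==k);return c[k],s[k,4],np.c_[xs,ys]
def totool(v,s): return Ro.from_euler('xyz',s['tcp_rot']).inv().apply(v)
E
python3 - <<'E'
from h import *
im=cv2.imread('pics/top0.png')[:,:,::-1].copy()
g,a,_=blob(im,'g');print('green',g,a,ray('top',g,.092))
b,a,p=blob(im,'b');print('blue',b,a,ray('top',b,.107)); print([ray('top',p[i],.107).round(3).tolist() for i in (p[:,0].argmin(),p[:,0].argmax())])
print('dial',ray('top',(292,172),.083))
s=r.read_state();c=r.get_calibration('wrist');R=np.array(c['R']);t=np.array(c['t'])
print('cam in tool',totool(-R.T@t-s['ee_pos'],s),'axis',totool(R[2],s),c['camera_matrix'])
print(Ro.from_euler('xyz',s['tcp_rot']).as_matrix().round(3))
E
```

```text
green [341.35443038 179.93670886] 158 [ 0.58889363 -0.02821681  0.092     ]
blue [279.55714286 171.4       ] 70 [0.60332216 0.10689611 0.107     ]
[[0.606, 0.13, 0.107], [0.607, 0.086, 0.107]]
dial [0.60568008 0.08198388 0.083     ]
cam in tool [ 0.08066835  0.00054956 -0.13368761] axis [-3.17437833e-01 -3.11088804e-06  9.48279085e-01] [[309.70691629   0.         323.11694822]
 [  0.         309.70691629 197.86033993]
 [  0.           0.           1.        ]]
[[-0.91   0.414 -0.001]
 [ 0.414  0.91  -0.001]
 [ 0.    -0.001 -1.   ]]
```

Careful with the scale: shifts go in shares of 0.25 m and turns go in shares of 4 rad. That gives: -0.036 m / 0.25 = -0.144, -0.0145 m / 0.25 = -0.058, -0.142 rad / 4 = -0.0355.

jog_arm(motion=[{"trans":[-0.144, -0.058, 0], "jaw":0}, {"trans":[-0.144, -0.058, 0], "jaw":0}, {"trans":[-0.144, -0.058, 0], "jaw":0}, {"trans":[-0.144, -0.058, 0], "jaw":0}, {"trans":[-0.144, -0.058, 0], "jaw":0}, {"trans":[-0.144, -0.058, 0], "jaw":0}, {"trans":[-0.144, -0.058, 0], "jaw":0}, {"trans":[-0.144, -0.058, 0], "jaw":0}, {"trans":[-0.144, -0.058, 0], "jaw":0}, {"trans":[-0.144, -0.058, 0], "jaw":0}, {"trans":[-0.144, -0.058, 0], "jaw":0}, {"trans":[-0.144, -0.058, 0], "jaw":0}, {"trans":[-0.144, -0.058, 0], "jaw":0}, {"trans":[-0.144, -0.058, 0], "jaw":0}, {"turn":-0.0355, "jaw":0}, {"turn":-0.0355, "jaw":0}, {"turn":-0.0355, "jaw":0}, {"jaw":0}])

```text
time_s: 1.9
ee_pos: [0.592, 0.0844, 0.2388]
tcp_rot: [3.142, -0.001, -3.141]
ft_force: [-0.2, 0.4, -0.4]
gripper_width: -0.001
grip_force: 0.0
```

```bash
python3 - <<'E'
from h import *
s=r.read_state();print(s['joints'])
im=r.capture('wrist');cv2.imwrite('pics/w1.png',im[:,:,::-1])
E
```

```text
[-5.40610450e-02  4.76858226e-01  1.26238422e+00 -2.35432527e-05
  1.40324785e+00 -1.62524372e+00]
```

View pics/w1.png

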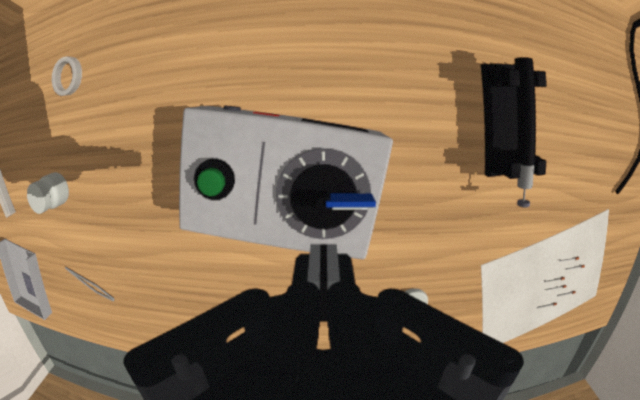

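The wrist view shows the dial centred near (323,193), the blue wing pointing right (+y) to (376,201), the button at (211,181), and the closed fingertips at about (323,250). I'll crop it to refine.

```bash
python3 - <<'E'
from h import *
im=cv2.imread('pics/w1.png')
cv2.imwrite('pics/w1c.png',cv2.resize(im[130:310,170:410],None,fx=3.2,fy=3.2,interpolation=cv2.INTER_CUBIC))
rgb=im[:,:,::-1].copy()
g,a,_=blob(rgb,'g');G=ray('wrist',g,.092);print('green',g,a,G)
b,a,p=blob(rgb,'b');print('blue',b,a,p.min(0),p.max(0))
E
```

```text
green [210.81818182 181.76733436] 649 [ 0.58818956 -0.02577612  0.092     ]
blue [350.685      200.35333333] 600 [326 193] [375 207]
```

View pics/w1c.png

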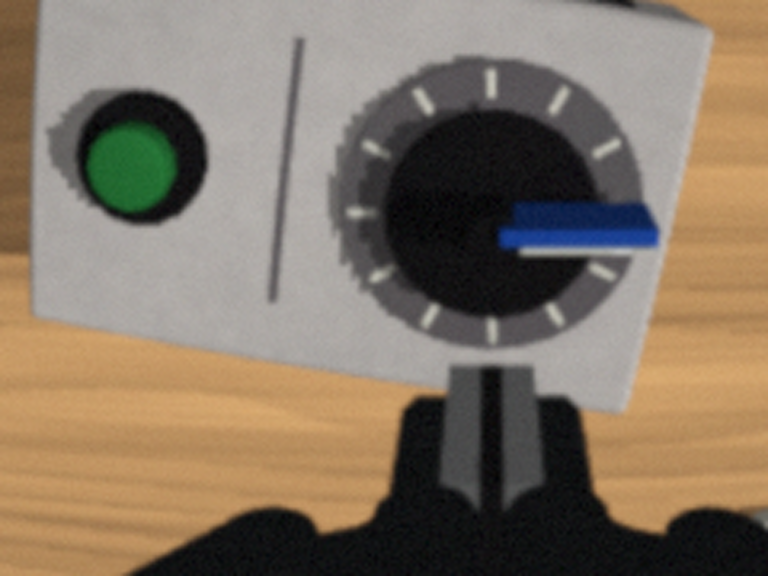

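The crop shows the dial ticks at 12 (490,83), 6 (492,330) and 9 o'clock (357,212). The wing's bright blue top strip runs from (500,230–247) to (658,228–246), which is almost exactly world +y.

```bash
python3 - <<'E'
from h import *
f=lambda u,v,z:ray('wrist',(170+u/3.2-.34,130+v/3.2-.34),z)
P=[f(*q,.076)[:2] for q in [(490,83),(560,100),(608,148),(602,271),(555,315),(492,330),(429,317),(382,275),(357,212),(376,147),(424,101)]]
P=np.array(P);A=np.c_[2*P,np.ones(len(P))];x=np.linalg.lstsq(A,(P**2).sum(1),rcond=None)[0]
print('ring centre',x[:2],'rad',np.sqrt(x[2]+x[0]**2+x[1]**2))
a=np.degrees(np.arctan2(*(P-x[:2]).T[::-1]));print('ticks',a.round(1),'phase',((a+15)%30-15).mean())
for n,q in dict(seam0=(502,248),seam1=(658,246),out0=(500,231),out1=(655,229)).items(): print(n,f(*q,.109))
G=np.array([.5882,-.0258]);d=x[:2]-G;print('unit y dir deg',np.degrees(np.arctan2(d[1],d[0])),np.hypot(*d))
s=f(450,366,.231),f(534,366,.231);print('tip corners @z.231',s); print(r.read_state()['ee_pos'])
E
```

```text
ring centre [0.608457   0.08435372] rad 0.041444730813610275
ticks [ 180.   149.1  119.4   60.5   30.4    0.4  -29.3  -58.7  -90.1 -120.9
 -150.5] phase 0.03759784210797257
seam0 [0.60856399 0.08762122 0.109     ]
seam1 [0.60822943 0.13226958 0.109     ]
out0 [0.60345734 0.08706058 0.109     ]
out1 [0.60307739 0.13113445 0.109     ]
unit y dir deg 79.57987029341734 0.11200084302211993
tip corners @z.231 (array([0.5837978 , 0.07805026, 0.231     ]), array([0.58385632, 0.09149191, 0.231     ]))
[0.5919901  0.08448049 0.23895699]
```

In the tool's units: 0.03 m / 0.25 = 0.12, 0.025 m / 0.25 = 0.1.

jog_arm(motion=[{"trans":[0.028, 0.072, 0], "jaw":0}, {"trans":[0.028, 0.072, 0], "jaw":0}, {"trans":[0, 0, 0.12], "jaw":0}, {"trans":[0, 0, 0.12], "jaw":0}, {"trans":[0, 0, 0.12], "jaw":0}, {"trans":[0, 0, 0.1], "jaw":0}, {"trans":[0, 0, 0.072], "jaw":0}, {"trans":[0, 0, 0.04], "jaw":0}, {"jaw":0}, {"jaw":0}])

```text
time_s: 2.95
ee_pos: [0.5785, 0.1205, 0.0971]
tcp_rot: [-3.142, 0.001, 3.14]
ft_force: [0.0, -0.5, 0.2]
gripper_width: 0.002
grip_force: 0.0
```

```bash
python3 - <<'E'
from h import *
s=r.read_state();print(s['ee_pos'],s['tcp_rot'],s['ft_force'])
E
```

```text
[0.57854585 0.12050632 0.09712868] [-3.14157150e+00  1.19099340e-03  3.13964252e+00] [ 0.04230759 -0.52494838  0.2191945 ]
```

In the tool's units: -0.004 m / 0.25 = -0.016, -0.003 m / 0.25 = -0.012.

jog_arm(motion=[{"trans":[-0.016, 0, 0], "jaw":0}, {"trans":[-0.016, 0, 0], "jaw":0}, {"trans":[-0.012, 0, 0], "jaw":0}, {"jaw":0}])

```text
time_s: 3.35
ee_pos: [0.5896, 0.1204, 0.0965]
tcp_rot: [3.142, 0.001, 3.141]
ft_force: [0.9, 0.3, -0.2]
gripper_width: 0.004
grip_force: 0.0
```

jog_arm(motion=[{"trans":[-0.008, 0, 0], "jaw":0}, {"jaw":0}])

```text
time_s: 3.55
ee_pos: [0.5913, 0.1205, 0.0963]
tcp_rot: [3.142, 0.0, 3.141]
ft_force: [-0.7, 0.1, 0.6]
gripper_width: -0.003
grip_force: 0.2
```

jog_arm(motion=[{"trans":[-0.008, 0, 0], "jaw":0}, {"jaw":0}])

```text
time_s: 3.75
ee_pos: [0.5929, 0.1207, 0.0962]
tcp_rot: [3.141, -0.001, 3.141]
ft_force: [-2.9, 1.7, 0.7]
gripper_width: -0.003
grip_force: 1.3
```

In the tool's units: -0.0018 m / 0.25 = -0.0072, 0.0008 m / 0.25 = 0.0032, 0.05 rad / 4 = 0.0125.

jog_arm(motion=[{"trans":[-0.0072, 0.0032, 0], "turn":0.0125, "jaw":0}, {"trans":[-0.0072, 0.0032, 0], "turn":0.0125, "jaw":0}, {"trans":[-0.0072, 0.0032, 0], "turn":0.0125, "jaw":0}, {"trans":[-0.0072, 0.0032, 0], "turn":0.0125, "jaw":0}, {"trans":[-0.0072, 0.0032, 0], "turn":0.0125, "jaw":0}, {"trans":[-0.0072, 0.0032, 0], "turn":0.0125, "jaw":0}, {"trans":[-0.0072, 0.0032, 0], "turn":0.0125, "jaw":0}, {"jaw":0}, {"jaw":0}])

```text
time_s: 4.65
ee_pos: [0.6064, 0.124, 0.0963]
tcp_rot: [3.142, 0.0, 2.792]
ft_force: [-0.2, 0.0, 0.4]
gripper_width: 0.001
grip_force: 0.0
```

```bash
cat > a.py <<'E'
from h import *
import sys
# finger angle: pose relative to the dial axis; nominal contact perp 17 mm, radial 36 mm
s=r.read_state();C=np.array([.6085,.0843])
M=Ro.from_euler('xyz',s['tcp_rot']).as_matrix();er=M[:2,1];t=-M[:2,0];p=s['ee_pos'][:2]-C
yaw=-np.arctan2(-er[0],er[1]);yaw=np.arctan2(er[0],er[1])
print('t',s['time_s'],'tool turn',yaw.round(3),'radial',p@er,'perp',p@t,'F tan/rad',s['ft_force'][:2]@t,s['ft_force'][:2]@er,'z',s['ee_pos'][2])
for n in ('top','wrist'):
    im=r.capture(n);cv2.imwrite(f'pics/{sys.argv[1]}_{n}.png',im[:,:,::-1])
    try:
        b,a,q=blob(im,'b');w=np.array([ray(n,x,.108)[:2] for x in q.astype(float)])-C
        m=w.mean(0);print(n,'area',a,'wing turn (blue centroid)',np.arctan2(m[0],m[1]).round(3),'r',np.hypot(*m).round(3))
    except Exception as e: print(n,e)
E
python3 a.py c1
```

```text
t 4.65 tool turn 0.35 radial 0.036621653143477255 perp -0.015581430001074993 F tan/rad -0.1798089305075623 -0.015847962780325624 z 0.09627437796847936
top attempt to get argmax of an empty sequence
wrist area 458 wing turn (blue centroid) -0.337 r 0.02
```

View pics/c1_wrist.png

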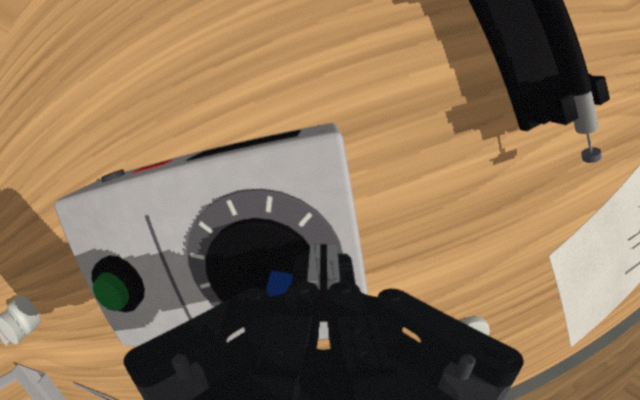

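In the tool's units: -0.0018 m / 0.25 = -0.0072, 0.0008 m / 0.25 = 0.0032, 0.05 rad / 4 = 0.0125.

jog_arm(motion=[{"trans":[-0.0072, 0.0032, 0], "turn":0.0125, "jaw":0}, {"trans":[-0.0072, 0.0032, 0], "turn":0.0125, "jaw":0}, {"trans":[-0.0072, 0.0032, 0], "turn":0.0125, "jaw":0}, {"trans":[-0.0072, 0.0032, 0], "turn":0.0125, "jaw":0}, {"trans":[-0.0072, 0.0032, 0], "turn":0.0125, "jaw":0}, {"trans":[-0.0072, 0.0032, 0], "turn":0.0125, "jaw":0}, {"trans":[-0.0072, 0.0032, 0], "turn":0.0125, "jaw":0}, {"trans":[-0.0072, 0.0032, 0], "turn":0.0125, "jaw":0}, {"trans":[-0.0072, 0.0032, 0], "turn":0.0125, "jaw":0}, {"trans":[-0.0072, 0.0032, 0], "turn":0.0125, "jaw":0}, {"jaw":0}, {"jaw":0}])

```text
time_s: 5.95
ee_pos: [0.6255, 0.121, 0.0963]
tcp_rot: [-3.142, -0.0, 2.292]
ft_force: [-0.2, -0.2, -0.2]
gripper_width: -0.001
grip_force: 0.0
```

```bash
python3 a.py c2
```

```text
t 5.95 tool turn 0.849 radial 0.03703952497239635 perp -0.016325103531868106 F tan/rad 0.021107449929945288 -0.267508912378837 z 0.09626796870936194
top attempt to get argmax of an empty sequence
wrist area 415 wing turn (blue centroid) 0.158 r 0.021
```

In the tool's units: -0.0018 m / 0.25 = -0.0072, 0.0008 m / 0.25 = 0.0032, 0.05 rad / 4 = 0.0125.

jog_arm(motion=[{"trans":[-0.0072, 0.0032, 0], "turn":0.0125, "jaw":0}, {"trans":[-0.0072, 0.0032, 0], "turn":0.0125, "jaw":0}, {"trans":[-0.0072, 0.0032, 0], "turn":0.0125, "jaw":0}, {"trans":[-0.0072, 0.0032, 0], "turn":0.0125, "jaw":0}, {"trans":[-0.0072, 0.0032, 0], "turn":0.0125, "jaw":0}, {"trans":[-0.0072, 0.0032, 0], "turn":0.0125, "jaw":0}, {"trans":[-0.0072, 0.0032, 0], "turn":0.0125, "jaw":0}, {"trans":[-0.0072, 0.0032, 0], "turn":0.0125, "jaw":0}, {"trans":[-0.0072, 0.0032, 0], "turn":0.0125, "jaw":0}, {"trans":[-0.0072, 0.0032, 0], "turn":0.0125, "jaw":0}, {"jaw":0}, {"jaw":0}])

```text
time_s: 7.25
ee_pos: [0.641, 0.1092, 0.0963]
tcp_rot: [-3.142, -0.0, 1.793]
ft_force: [-0.3, 0.1, -0.0]
gripper_width: -0.002
grip_force: 0.0
```

```bash
python3 a.py c3
```

```text
t 7.25 tool turn 1.349 radial 0.037151736450123735 perp -0.017127110719091405 F tan/rad -0.1505425047002001 -0.26423614332652456 z 0.09628669108168604
top attempt to get argmax of an empty sequence
wrist area 439 wing turn (blue centroid) 0.625 r 0.022
```

In the tool's units: -0.0018 m / 0.25 = -0.0072, 0.0008 m / 0.25 = 0.0032, 0.05 rad / 4 = 0.0125.

jog_arm(motion=[{"trans":[-0.0072, 0.0032, 0], "turn":0.0125, "jaw":0}, {"trans":[-0.0072, 0.0032, 0], "turn":0.0125, "jaw":0}, {"trans":[-0.0072, 0.0032, 0], "turn":0.0125, "jaw":0}, {"trans":[-0.0072, 0.0032, 0], "turn":0.0125, "jaw":0}, {"trans":[-0.0072, 0.0032, 0], "turn":0.0125, "jaw":0}, {"trans":[-0.0072, 0.0032, 0], "turn":0.0125, "jaw":0}, {"trans":[-0.0072, 0.0032, 0], "turn":0.0125, "jaw":0}, {"trans":[-0.0072, 0.0032, 0], "turn":0.0125, "jaw":0}, {"trans":[-0.0072, 0.0032, 0], "turn":0.0125, "jaw":0}, {"trans":[-0.0072, 0.0032, 0], "turn":0.0125, "jaw":0}, {"jaw":0}, {"jaw":0}])

```text
time_s: 8.55
ee_pos: [0.6488, 0.0913, 0.0963]
tcp_rot: [-3.141, 0.0, 1.293]
ft_force: [0.0, 0.1, -1.1]
gripper_width: 0.0
grip_force: 0.0
```

```bash
python3 a.py c4
```

```text
t 8.55 tool turn 1.849 radial 0.036823419497986516 perp -0.01780484889881074 F tan/rad -0.14363826816942693 -0.009647006959926895 z 0.09628582105311947
top attempt to get argmax of an empty sequence
wrist area 380 wing turn (blue centroid) 1.103 r 0.022
```

In the tool's units: -0.04 m / 0.25 = -0.16, -0.02 m / 0.25 = -0.08.

jog_arm(motion=[{"trans":[0.024, 0, 0], "jaw":0}, {"trans":[0.032, 0, 0], "jaw":0}, {"trans":[0, 0, -0.08], "jaw":0}, {"trans":[0, 0, -0.16], "jaw":0}, {"trans":[0, 0, -0.16], "jaw":0}, {"trans":[0, 0, -0.16], "jaw":0}, {"trans":[0.08, -0.12, 0], "jaw":0}, {"jaw":0}])

```text
time_s: 9.45
ee_pos: [0.6282, 0.1355, 0.2379]
tcp_rot: [3.14, -0.001, 1.294]
ft_force: [0.9, 0.5, 0.3]
gripper_width: 0.003
grip_force: 0.0
```

```bash
python3 a.py c5; python3 - <<'E'
import cv2
im=cv2.imread('pics/c5_wrist.png');cv2.imwrite('pics/c5c.png',cv2.resize(im[60:320],None,fx=1.25,fy=1.25,interpolation=cv2.INTER_CUBIC))
E
```

```text
t 9.45 tool turn 1.847 radial 0.004924942683055272 perp -0.054622063352639444 F tan/rad -0.7588873249004422 0.7053892351155023 z 0.23789641733481057
top area 70 wing turn (blue centroid) 1.899 r 0.021
wrist area 642 wing turn (blue centroid) 1.735 r 0.027
```

View pics/c5c.png

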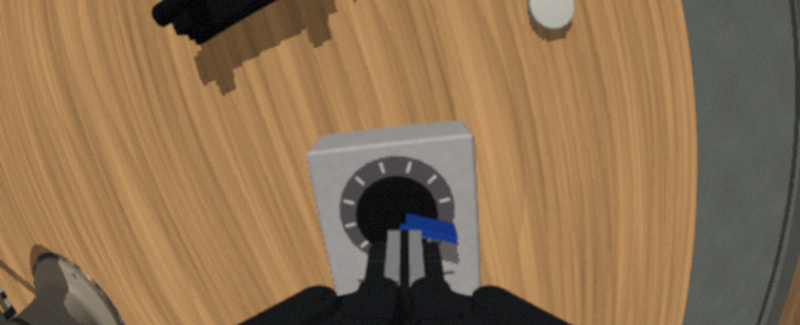

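The view shows the wing from the hub to its tip near (457,238) in the crop, partly beside the fingers. I'll fit its direction numerically.

```bash
python3 - <<'E'
from h import *
for n in ('top','wrist'):
    im=cv2.imread(f'pics/c5_{n}.png')[:,:,::-1].copy()
    b,a,q=blob(im,'b');w=np.array([ray(n,x,.107)[:2] for x in q.astype(float)])
    m=w.mean(0);v=np.linalg.svd(w-m)[2][0];v*=np.sign(v@(m-[.6085,.0843]))
    h=cv2.minAreaRect(w.astype(np.float32)*1000)
    print(n,'PCA turn',np.arctan2(v[0],v[1]).round(3),m.round(4),h)
    try: g,a,_=blob(im,'g');print('green',a,ray(n,g,.092).round(4))
    except Exception: pass
E
```

```text
top PCA turn 2.108 [0.6287 0.0776] ((630.0686645507812, 77.25267791748047), (8.962730407714844, 44.19044876098633), 62.17457580566406)
green 161 [ 0.5889 -0.0283  0.092 ]
wrist PCA turn 2.171 [0.6354 0.0793] ((635.03955078125, 79.2826156616211), (16.887489318847656, 45.795379638671875), 59.515098571777344)
green 76 [ 0.5844 -0.0295  0.092 ]
```

The dial is in the fourth click (2.108 rad measured) and the unit hasn't moved. Now the button.

In the tool's units: -0.034 m / 0.25 = -0.136, -0.031 m / 0.25 = -0.124.

jog_arm(motion=[{"trans":[-0.136, 0.0048, 0], "jaw":0}, {"trans":[-0.136, 0.0048, 0], "jaw":0}, {"trans":[-0.136, 0.0048, 0], "jaw":0}, {"trans":[-0.136, 0.0048, 0], "jaw":0}, {"trans":[-0.124, 0.0048, 0], "jaw":0}, {"trans":[0, 0, 0.12], "jaw":0}, {"trans":[0, 0, 0.12], "jaw":0}, {"trans":[0, 0, 0.12], "jaw":0}, {"trans":[0, 0, 0.08], "jaw":0}, {"trans":[0, 0, 0.04], "jaw":0}, {"jaw":0}, {"jaw":0}])

```text
time_s: 10.75
ee_pos: [0.5896, -0.0302, 0.1171]
tcp_rot: [3.14, -0.0, 1.291]
ft_force: [0.7, 0.9, 0.7]
gripper_width: 0.002
grip_force: 0.0
```

In the tool's units: 0.008 m / 0.25 = 0.032, 0.003 m / 0.25 = 0.012.

jog_arm(motion=[{"trans":[0.012, -0.008, 0], "jaw":0}, {"trans":[0, 0, 0.032], "jaw":0}, {"trans":[0, 0, 0.028], "jaw":0}, {"jaw":0}])

```text
time_s: 11.15
ee_pos: [0.5876, -0.0264, 0.1003]
tcp_rot: [-3.14, -0.0, 1.291]
ft_force: [-0.1, -0.2, 0.4]
gripper_width: -0.002
grip_force: 0.0
```

jog_arm(motion=[{"trans":[0, 0, 0.008], "jaw":0}, {"trans":[0, 0, 0.008], "jaw":0}, {"trans":[0, 0, 0.004], "jaw":0}, {"jaw":0}, {"jaw":0}])

```text
time_s: 11.65
ee_pos: [0.588, -0.0265, 0.0965]
tcp_rot: [3.141, 0.0, 1.291]
ft_force: [-1.6, 0.7, 2.9]
gripper_width: 0.001
grip_force: 1.7
```

In the tool's units: 0.002 m / 0.25 = 0.008, 0.001 m / 0.25 = 0.004.

jog_arm(motion=[{"trans":[0, 0, 0.008], "jaw":0}, {"trans":[0, 0, 0.004], "jaw":0}, {"jaw":0}, {"jaw":0}])

```text
time_s: 12.05
ee_pos: [0.5881, -0.0265, 0.094]
tcp_rot: [3.141, -0.0, 1.291]
ft_force: [-3.9, 0.7, 8.7]
gripper_width: 0.004
grip_force: 4.6
```

jog_arm(motion=[{"trans":[0, 0, 0.004], "jaw":0}, {"jaw":0}, {"jaw":0}])

```text
time_s: 12.35
ee_pos: [0.5881, -0.0265, 0.0938]
tcp_rot: [3.141, 0.0, 1.291]
ft_force: [-7.4, 0.7, 16.5]
gripper_width: -0.006
grip_force: 8.1
```

Force rose stiffly at z = 0.094, so the button is at the bottom of its travel. I'll let it up and check.

In the tool's units: -0.05 m / 0.25 = -0.2, -0.04 m / 0.25 = -0.16.

jog_arm(motion=[{"trans":[0, 0, -0.02], "jaw":0}, {"trans":[0, 0, -0.04], "jaw":0}, {"trans":[0, 0, -0.16], "jaw":0}, {"trans":[0, 0, -0.2], "jaw":0}, {"trans":[0, 0, -0.16], "jaw":0}, {"trans":[-0.2, 0, 0], "jaw":0}, {"trans":[-0.2, 0, 0], "jaw":0}, {"jaw":0}, {"jaw":0}])

```text
time_s: 13.25
ee_pos: [0.5601, -0.1234, 0.2373]
tcp_rot: [-3.141, -0.0, 1.289]
ft_force: [0.2, 1.1, 0.4]
gripper_width: -0.002
grip_force: 0.0
```

```bash
python3 - <<'E'
from h import *
im=r.capture('top');cv2.imwrite('pics/end.png',im[:,:,::-1])
for f in ('top0','end'):
    x=cv2.imread(f'pics/{f}.png')[:,:,::-1].copy()
    g,a,_=blob(x,'g');b,_,q=blob(x,'b');w=np.array([ray('top',p,.107)[:2] for p in q.astype(float)]);v=np.linalg.svd(w-w.mean(0))[2][0]
    print(f,g,a,'wing turn mod pi',np.arctan2(v[0],v[1])%np.pi)
d=cv2.absdiff(cv2.imread('pics/top0.png'),cv2.imread('pics/end.png')).max(2)
for n,(y0,y1,x0,x1) in dict(jar=(150,200,460,510),ring=(230,270,435,475),hand=(155,250,160,225)).items(): print(n,(d[y0:y1,x0:x1]>60).sum())
E
```

```text
top0 [341.35443038 179.93670886] 158 wing turn mod pi 3.1345787511535
end [341.41975309 180.        ] 162 wing turn mod pi 2.1067162231401175
jar 223
ring 65
hand 0
```

View pics/end.png

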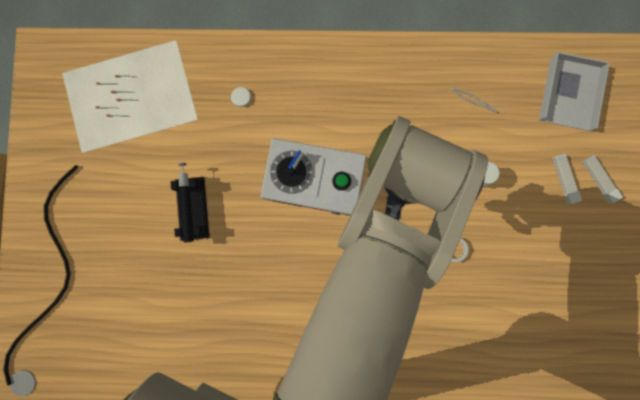

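The end view shows the wing at the fourth tick (2.107 rad), the button back up at (341,180), and the unit and its surroundings in place. The arm partly hides the jar and ring, but it never went near them at bench level. The robot is clear of everything.

```bash
python3 -c "
from cell import r
print(r.finish_job())"
```

```text
the job is handed in; nothing more can be done
None
```

I turned the dial four clicks clockwise (about 2.11 rad measured), pressed the green button to its stop and let it back up. The unit and handpiece showed no movement in the last image, the jar and ring were partly hidden by the arm there, and I handed the job in without getting a verdict back.

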